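Tighten the drain collar of an upturned food pan with a pin spanner

ROBOT

A 6-joint arm with a two-finger parallel gripper is mounted at the origin on the work surface. World frame = base frame: x ahead of the robot, y to its left, z up, the work surface at z = 0. Lengths are in m, angles in rad, forces in N, time in s.
With the tool pointing down it reaches from about 0.425 to 0.95 m from the base axis. Payload 3.5 kg.
Tool frame: the origin (TCP) lies midway between the tips of the shut fingers; the grasp point (between the pads) lies 19 mm behind it; y points along the fingers, z is the direction in which the jaws open and shut, and the axes are right-handed (so a half turn about y gives the same grasp; the last joint's range is limited). The gripper opens to 85 mm and grips with 20 to 120 N. Pads are 22 mm wide; open, the fingers measure 114 mm over their backs; the gripper's body (76 mm by 85 mm) begins 54 mm behind the grasp point. The pads swing forward as they close: fully open they stand 13 mm farther back than shut.
Start: joints at [1.134, 0.286, 1.577, -0, 1.279, -0.15], TCP at [0.191, 0.647, 0.231] pointing down, gripper open.
Joint ranges: [-2.77, 2.77], [-0.9, 2.22], [0.21, 2.48], [-1.53, 4.67], [0.24, 2.81], [-2.84, 2.84]. Speed limits (rad/s): [2.79, 2.79, 3.14, 3.14, 3.14, 3.14].

INTERFACE

Orientations are given as a rotation vector (axis times angle).
In Python, from bench import telemetry, cams, workorder gives the robot as it stands.
- The arm moves only by the tool play_rows, never from a script. Its argument "commands" is a list that holds one entry, the list of rows, each a list of 7 numbers: the shift along the tool's x, y, z in units of 0.25 m (1.0 is 0.25 m), then the turn, a rotation vector about the tool's x, y, z in units of 4 degrees (1.0 is 4 degrees), then the opening, from 0 (shut) to 1 (fully open). A call has 1 to 12 rows; each row shifts and turns the commanded pose from where the row before left it, along the tool's axes as they then stand; what a row does not reach is not made up. A row lasts 1/12 s, in which the tool goes at most 41.7 mm and 7.16 degrees, less where a joint would pass 70% of its speed; a pose out of reach is approached as far as the arm can. A call with a number of a shift or a turn outside -1 to 1 is refused whole. A call with a gripper value outside its range is refused whole. The fingers move at their own pace and stop on an object; the grip force is fixed at half the most. Time passes only in rows, so rows that do not move let the fingers close. It gives the time, the measured TCP pose, the force and the opening at its end, in the units of the state.
- telemetry.observe(): the state, without advancing time (a new reading comes with each control period).
- cams.grab_frame(name): name is "scene" or "top" or "wrist"; returns a dict with "color" (480x640x3 uint8, red, green, blue), "K" (3x3 intrinsics, pixels), "R" (3x3) and "t" (3): a world point X has camera coordinates R X + t; the wrist camera has in their place "hand_eye" (4x4, takes a point from camera to tool coordinates, whose origin is the TCP and whose axes are the tool frame's). Camera axes: x right, y down, z forward; pixel columns grow to the right and rows downward; lengths in m; the calibration is good to about 2 mm. A picture is of the moment at which its call begins: read the wrist's pose just before it. There is no depth.
- workorder.job_done(): hands the job in, once; it reports no verdict.
The state is a dict: "clock": time; "joint_positions": joint angles; "qvel": joint speeds; "joint_torque": joint torques, N m; "position": TCP position; "ee_rot": TCP orientation; "force": force on the tool from outside, world axes, zero at the start; "ft_torque": the same for the moment, N m; "grip_width": finger opening in m.
Only numpy, scipy, OpenCV 4.12 (cv2) and the standard library are available. Lean on these libraries where they do the work, as an engineer would, in place of code of your own. Each camera call takes 0.05 s, during which the arm holds its last target.

TASK

The round metal lock collar on the drain outlet of the upturned food pan has been left loose. Take the T-handled pin spanner from its rest, engage both its prongs fully in the collar's two holes (feel for them with light pressure, so as not to score its face), and with it turn the collar clockwise (seen from above) until it is home against its stop, without forcing it. Touch pan and collar only with the spanner, leave it standing upright, fully seated in the collar, and do not disturb the bottle, the cup or the ladle.

Things in the scene. Friction and masses are not known exactly. Their poses are not given: they have to be found in the camera images.
- spanner_grip (a point): Centre of the black crossbar of the loose steel T-handled pin spanner (0.25 to 0.46 kg), standing upright, prongs down, in a fixed black rest (110 x 81 mm, 22 mm high); it lifts straight out. Crossbar 96 mm along this x, 18 mm thick along y (grip across this), 24 mm tall along z (up), on a round stem 16 mm thick, 62 mm long. Both prongs lie below the crossbar's line.
- spanner_foot (a point): Spanner's axis at the underside of its head, 84 mm below the crossbar's centre, same axes. Head: flat bar 70 x 30 mm (x, y), 12 mm thick, above this point. Below it: a central pilot, 18 mm wide, 16 mm long, its end coned to 11 mm, and two prongs, 6 mm wide, 10 mm long, round-tipped, at x = +25 and -25 mm. Fully seated, this point is at the height of collar_top.
- collar_top (a point): Centre of the collar's upper face, 89 mm above the counter; z up, x along the pan's long side. Fixed to the pan, it does not turn with the collar. Bright metal collar: 74 mm wide, 12 mm thick, bore 20.5 mm for the pilot (24 mm deep), two through holes 8.5 mm wide, 25 mm either side of the centre. Pilot in the bore but prongs on the flat face, the spanner stands 10 mm too high.
- outlet_base (a point): Foot of the steel outlet under the collar, on top of the pan, 24 mm below collar_top, same axes, fixed to the pan. The outlet was fitted by eye: counted anticlockwise from this x, the line of the two holes stands at (0.5 - collar) rad plus an unknown constant error of up to 0.55 rad either way. Rubbed round under 3 to 8 N, the prongs drop when they meet the holes.
- collar (a joint): Turn of the collar in rad, growing clockwise seen from above. Starts loose at 0.5 to 0.7; home on a hard stop at 1.0. Friction of about 0.25 N m holds it where it is left, also under a light rub of the prongs. 0.4 N m more brings it home. With the prongs not yet in the holes, over 30 N on the face scores it; at the stop, over 90 N (summed over the contacts) between spanner and collar is forcing it.
- pan: Upturned stainless food pan, fixed to the counter: rim 290 x 230 mm at the counter, bottom (now on top) 252 x 192 mm, 65 mm high. Origin: centre of its footprint on the counter; x along the long side. It carries the outlet (84 mm wide) and the collar in its middle.
- spanner: The whole spanner; origin at the tip of its pilot, 16 mm below spanner_foot.
- sauce_bottle: Bystander: white bottle, 60 mm in diameter, 170 mm tall; origin under its centre.
- steel_cup: Bystander: open steel cup, 84 mm in diameter, 55 mm tall; origin under its centre.
- ladle: Bystander: ladle 240 mm long lying along its x, black handle to -x; origin under its middle.
There are look-alikes about, which are no part of the job. Leave any red look-alike of the spanner alone.

How it is judged:
By the outcome, as a careful person would: the job done as asked, in the order asked, and still so for the second after the job is handed in, with the robot touching nothing.
It also fails if it takes over 67 s, if anything falls off the work surface, if the arm or the gripper's body presses on something with over 40 N, if the wrist force passes 120 N, or if a joint passes its speed limit or range.

## Working session

There is one attempt and no reset: what is moved stays moved. The work goes in short steps, Python scripts to look and compute and a tool call to move; the robot and the scene stay as the last step left them, time stands still between calls to the robot, and variables do not carry over. Pictures are saved under pics/ and viewed, and the job is handed in when it is done.

Besides the shell and the picture viewer there is one more tool, called after ">>>" as name(argument=value, ...) on one line, values as JSON. play_rows: Moves the arm, as the interface text tells. Its arguments: {"type":"object","properties":{"commands":{"type":"array"}},"required":["commands"]}

```bash
ls; mkdir -p pics
python3 - <<'E'
from bench import telemetry, cams
import cv2
s=telemetry.observe(); print(s)
for n in ("scene","top","wrist"):
    f=cams.grab_frame(n); cv2.imwrite(f"pics/{n}0.png",f["color"][:,:,::-1]); print(n,{k:v for k,v in f.items() if k!="color"})
E
```

```text
pics
{'clock': 0.0, 'joint_positions': array([ 1.13399450e+00,  2.87211464e-01,  1.57816785e+00, -1.58921181e-06,
        1.27858255e+00, -1.49978070e-01]), 'qvel': array([ 8.66873349e-04, -3.86402214e-04, -6.95803333e-05,  2.08747116e-05,
        4.84633050e-04,  1.23962872e-03]), 'joint_torque': array([-2.50915737e-04, -4.05982876e+01, -2.92627949e+01, -1.25187598e-04,
        5.88001116e-03,  8.79001192e-06]), 'position': array([0.19064236, 0.64684194, 0.22992159]), 'ee_rot': array([-1.56131816,  0.22573959, -0.22466226]), 'force': array([0.36677912, 0.09464008, 0.32004675]), 'ft_torque': array([-0.03380854, -0.01673293, -0.02553382]), 'grip_width': 0.08538127183366571}
scene {'K': array([[533.05461958,   0.        , 325.14123395],
       [  0.        , 533.05461958, 236.13681117],
       [  0.        ,   0.        ,   1.        ]]), 'R': array([[-0.11929049,  0.99285882, -0.00106628],
       [ 0.54857758,  0.06501556, -0.833568  ],
       [-0.82754602, -0.10002167, -0.55241583]]), 't': array([ 0.17864695, -0.23332337,  1.42238057])}
top {'K': array([[462.54792206,   0.        , 313.75791821],
       [  0.        , 462.54792206, 232.73981578],
       [  0.        ,   0.        ,   1.        ]]), 'R': array([[ 0.01770269, -0.99979219, -0.01010946],
       [-0.99288487, -0.01638777, -0.11794519],
       [ 0.11775501,  0.01212547, -0.99296865]]), 't': array([-0.1209544 ,  0.57736592,  0.96083513])}
wrist {'K': array([[367.07239825,   0.        , 318.89471324],
       [  0.        , 367.07239825, 243.41198274],
       [  0.        ,   0.        ,   1.        ]]), 'hand_eye': array([[ 5.03539467e-04,  9.56949494e-01,  2.90254049e-01,
        -7.43193616e-02],
       [ 1.13525279e-03, -2.90254445e-01,  9.56948833e-01,
        -1.42465720e-01],
       [ 9.99999229e-01, -1.52349787e-04, -1.23253415e-03,
        -6.50922901e-05],
       [ 0.00000000e+00,  0.00000000e+00,  0.00000000e+00,
         1.00000000e+00]])}
```

View pics/scene0.png

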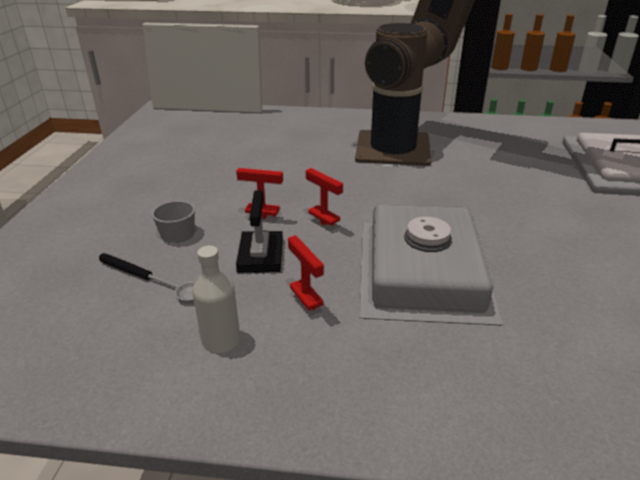

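View pics/top0.png

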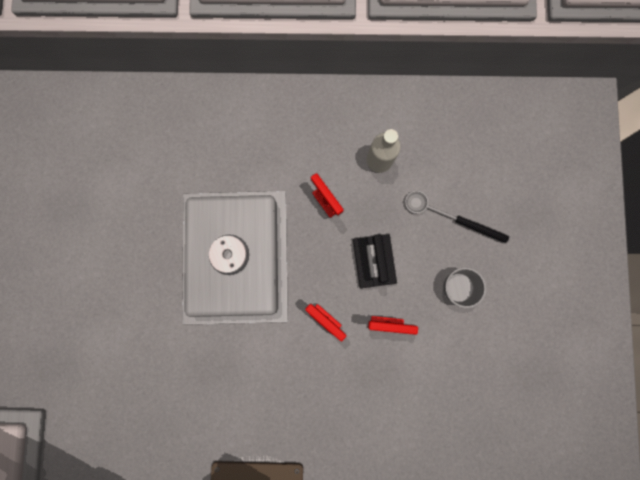

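View pics/wrist0.png

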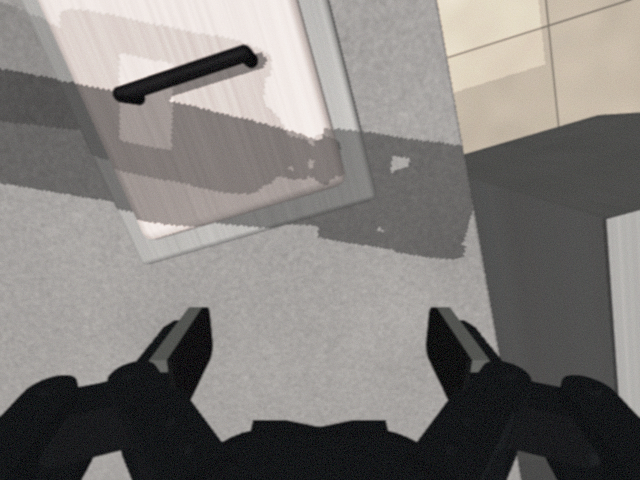

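Candidates for the spanner: black-handled T in the black rest, top (375,260) / scene (258,215). The red ones are at top (325,195), (325,322) and (393,326). Only the first is black with a rest, so I'll enlarge it to confirm.

```bash
cat > h.py <<'E'
import numpy as np,cv2
from bench import telemetry,cams
from scipy.spatial.transform import Rotation as Ro
def ray(f,u,v):
    d=np.linalg.inv(f["K"])@np.array([u,v,1.]); 
    if "R" in f: R,t=f["R"],f["t"]; return -R.T@t, R.T@d
    T=f["T"]; return T[:3,3],T[:3,:3]@d
def onz(f,u,v,z):
    c,d=ray(f,u,v); return c+d*(z-c[2])/d[2]
def tri(a,b):
    (c1,d1),(c2,d2)=a,b
    A=np.stack([d1,-d2],1); s=np.linalg.lstsq(A,c2-c1,rcond=None)[0]
    p,q=c1+d1*s[0],c2+d2*s[1]; return (p+q)/2,np.linalg.norm(p-q)
def proj(f,X):
    if "R" in f: p=f["R"]@X+f["t"]
    else: T=np.linalg.inv(f["T"]); p=T[:3,:3]@X+T[:3,3]
    p=f["K"]@p; return p[:2]/p[2]
def wrist():
    s=telemetry.observe(); T=np.eye(4); T[:3,:3]=Ro.from_rotvec(s["ee_rot"]).as_matrix(); T[:3,3]=s["position"]
    f=cams.grab_frame("wrist"); f["T"]=T@f["hand_eye"]; f["tool"]=T; return f
E
python3 - <<'E'
import cv2,numpy as np
t=cv2.imread("pics/top0.png");s=cv2.imread("pics/scene0.png")
a=cv2.resize(t[215:305,335:425],(400,400),interpolation=2);b=cv2.resize(s[180:280,215:315],(400,400),interpolation=2)
cv2.imwrite("pics/c1.png",np.hstack([a,b]))
a=cv2.resize(t[205:305,180:280],(400,400),interpolation=2);b=cv2.resize(s[200:270,395:465],(400,400),interpolation=2)
cv2.imwrite("pics/c2.png",np.hstack([a,b]))
from h import telemetry,Ro
print(Ro.from_rotvec(telemetry.observe()["ee_rot"]).as_matrix().round(3))
E
```

```text
[[ 0.959 -0.001  0.283]
 [-0.283 -0.002  0.959]
 [-0.    -1.    -0.002]]
```

View pics/c1.png

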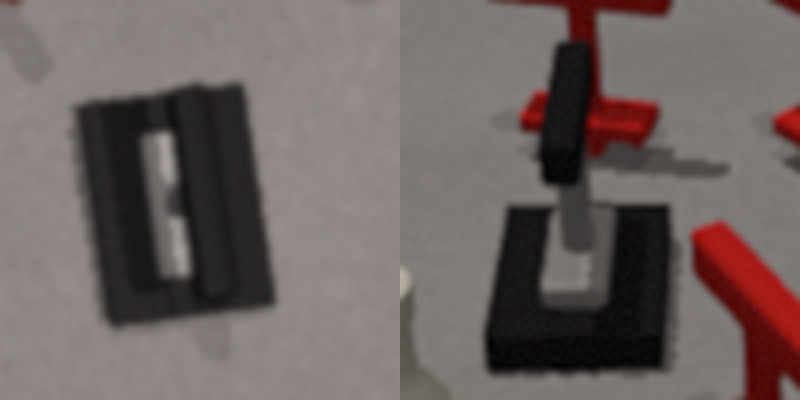

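View pics/c2.png

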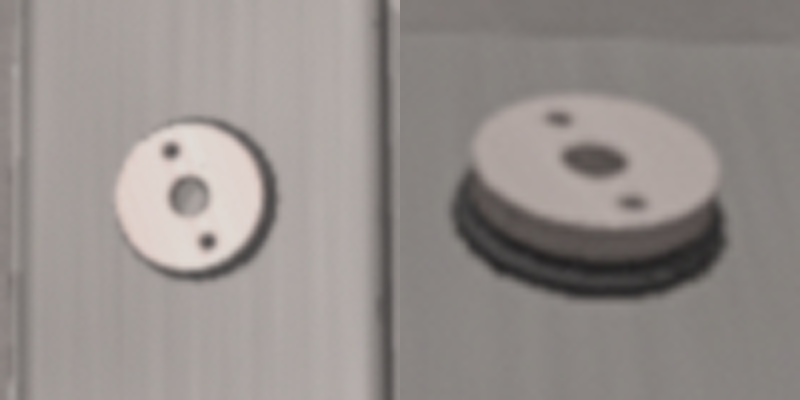

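The crop confirms it: black crossbar on a steel stem and head, standing in the black rest. The collar's bore and both pin holes are visible too, so I can measure the hole line directly.

Run:
```python
from h import *
np.set_printoptions(precision=4,suppress=True)
t=cams.grab_frame("top");s=cams.grab_frame("scene")
print("grip",tri(ray(t,381.3,258.4),ray(s,256.7,207.5)))
for z in (.10,.12): 
  a=onz(t,335+194/4.444,215+90/4.444,z);b=onz(t,335+217/4.444,215+298/4.444,z); print(z,a,b,np.linalg.norm(a-b),np.degrees(np.arctan2(*(a-b)[1::-1])))
# rest corners on z=.022
for p in [(80,103),(243,85),(273,303),(110,325)]: print("rest",onz(t,335+p[0]/4.444,215+p[1]/4.444,.022 if p[1]>300 else .022))
# head corners
for p in [(142,133),(172,130),(190,275),(162,280)]: print("head",onz(t,335+p[0]/4.444,215+p[1]/4.444,.034))
# collar
for n,p in dict(bore=(189,196),h1=(171,150),h2=(207,241)).items(): print(n,onz(t,180+p[0]/4,205+p[1]/4,.089))
for n,p in dict(bore=(594,160),h1=(557,118),h2=(631,203)).items():
  print(n,onz(s,395+(p[0]-400)/5.714,200+p[1]/5.714,.089))
# pan edges
for p in [(184,194),(286,192),(287,322),(183,323)]: print("rim",onz(t,*p,0.0))
# bystanders
print("cup",onz(t,465,287,.05),"bottle",onz(t,382,160,0.0),onz(t,391,137,.17))
for p in [(322,180),(341,212),(308,308),(344,337),(371,323),(416,329)]: print("red",onz(t,*p,.1))
```

```text
grip (array([ 0.5214, -0.2436,  0.1062]), np.float64(0.005391895574941211))
0.1 [ 0.5686 -0.2418  0.1   ] [ 0.4756 -0.2521  0.1   ] 0.09353939742711358 6.338345835094545
0.12 [ 0.5662 -0.2392  0.12  ] [ 0.4753 -0.2493  0.12  ] 0.09150803849843073 6.338345835094561
rest [ 0.5702 -0.1963  0.022 ]
rest [ 0.5804 -0.2758  0.022 ]
rest [ 0.4748 -0.29    0.022 ]
rest [ 0.4629 -0.2116  0.022 ]
head [ 0.5549 -0.2253  0.034 ]
head [ 0.5566 -0.2398  0.034 ]
head [ 0.4872 -0.2485  0.034 ]
head [ 0.4846 -0.2352  0.034 ]
bore [0.5266 0.0624 0.089 ]
h1 [0.5498 0.0725 0.089 ]
h2 [0.5041 0.0524 0.089 ]
bore [0.5268 0.066  0.089 ]
h1 [0.5036 0.0556 0.089 ]
h2 [0.5497 0.076  0.089 ]
rim [0.6663 0.1831 0.    ]
rim [ 0.6745 -0.0466  0.    ]
rim [ 0.387  -0.0559  0.    ]
rim [0.3806 0.1707 0.    ]
cup [ 0.4691 -0.4275  0.05  ] bottle [ 0.7515 -0.262   0.    ] [ 0.7484 -0.2559  0.17  ]
red [ 0.6797 -0.1267  0.1   ]
red [ 0.6144 -0.166   0.1   ]
red [ 0.4222 -0.1032  0.1   ]
red [ 0.3676 -0.1745  0.1   ]
red [ 0.3954 -0.2271  0.1   ]
red [ 0.3855 -0.3148  0.1   ]
```

```bash
cat >> h.py <<'E'
def down(az):  # tool pointing down with tool z at azimuth az (deg)
    a=np.radians(az); z=np.array([np.cos(a),np.sin(a),0]); y=np.array([0,0,-1.]); return np.stack([np.cross(y,z),y,z],1)
def plan(p0,R0,p1,R1,n,g):
    """rows from pose0 to pose1, n equal steps; simulates the rounded rows and returns end pose"""
    rv=Ro.from_matrix(R0.T@R1).as_rotvec(); p,R=p0.copy(),R0.copy(); rows=[]
    for k in range(1,n+1):
        tp=p0+(p1-p0)*k/n; tR=R0@Ro.from_rotvec(rv*k/n).as_matrix()
        sh=np.round(R.T@(tp-p)/.25,3); tu=np.round(np.degrees(Ro.from_matrix(R.T@tR).as_rotvec())/4,2)
        rows.append([*map(float,sh+0.),*map(float,tu+0.),g]); p=p+R@(sh*.25); R=R@Ro.from_rotvec(np.radians(tu*4)).as_matrix()
    for r in rows: print(r,end=",\n")
    print(len(rows),"max shift mm",max(np.linalg.norm(r[:3]) for r in rows)*250,"end",p.round(4)); return p,R
def now():
    s=telemetry.observe(); return s["position"],Ro.from_rotvec(s["ee_rot"]).as_matrix()
def az(R): return np.degrees(np.arctan2(R[1,2],R[0,2]))
E
python3 - <<'E'
from h import *
p,R=now()
p,R=plan(p,R,np.array([.45,.35,.24]),down(84),11,1)
p,R=plan(p,R,np.array([.53,-.02,.24]),down(94),11,1)
p,R=plan(p,R,np.array([.522,-.243,.235]),down(97),7,1)
E
```

```text
[0.121, -0.003, -0.077, 0.0, -0.24, 0.0, 1],
[0.12, -0.004, -0.079, 0.0, -0.23, 0.0, 1],
[0.118, -0.003, -0.081, 0.0, -0.24, 0.0, 1],
[0.117, -0.003, -0.083, 0.01, -0.24, 0.0, 1],
[0.116, -0.004, -0.085, 0.0, -0.24, 0.0, 1],
[0.114, -0.003, -0.086, 0.0, -0.23, 0.0, 1],
[0.113, -0.003, -0.089, 0.0, -0.24, 0.0, 1],
[0.111, -0.004, -0.09, 0.0, -0.24, 0.0, 1],
[0.11, -0.003, -0.093, 0.0, -0.23, 0.0, 1],
[0.108, -0.004, -0.094, 0.0, -0.24, 0.0, 1],
[0.106, -0.003, -0.096, 0.01, -0.24, 0.0, 1],
11 max shift mm 36.01909215957559 end [0.4499 0.3499 0.24  ]
[0.043, 0.0, -0.131, 0.0, -0.23, 0.0, 1],
[0.041, 0.0, -0.131, 0.0, -0.22, 0.0, 1],
[0.039, 0.0, -0.132, 0.0, -0.23, 0.0, 1],
[0.037, 0.0, -0.133, 0.0, -0.23, 0.0, 1],
[0.034, 0.0, -0.133, 0.0, -0.23, 0.0, 1],
[0.033, 0.0, -0.134, 0.0, -0.22, 0.0, 1],
[0.03, 0.0, -0.134, 0.0, -0.23, 0.0, 1],
[0.028, 0.0, -0.135, 0.0, -0.23, 0.0, 1],
[0.027, 0.0, -0.135, 0.0, -0.22, 0.0, 1],
[0.024, -0.001, -0.135, 0.0, -0.23, 0.0, 1],
[0.021, 0.0, -0.136, -0.01, -0.23, 0.0, 1],
11 max shift mm 34.5126788296707 end [ 0.5299 -0.02    0.2401]
[-0.013, 0.003, -0.127, 0.0, -0.11, 0.0, 1],
[-0.015, 0.003, -0.127, 0.0, -0.1, 0.0, 1],
[-0.015, 0.003, -0.126, 0.0, -0.11, 0.0, 1],
[-0.016, 0.003, -0.127, 0.0, -0.11, 0.0, 1],
[-0.017, 0.003, -0.126, 0.0, -0.1, 0.0, 1],
[-0.019, 0.003, -0.126, 0.0, -0.11, 0.0, 1],
[-0.019, 0.003, -0.126, 0.0, -0.11, 0.0, 1],
7 max shift mm 32.00976413533846 end [ 0.5219 -0.2429  0.2349]
```

>>> play_rows(commands=[[[0.121, -0.003, -0.077, 0, -0.24, 0, 1], [0.12, -0.004, -0.079, 0, -0.23, 0, 1], [0.118, -0.003, -0.081, 0, -0.24, 0, 1], [0.117, -0.003, -0.083, 0.01, -0.24, 0, 1], [0.116, -0.004, -0.085, 0, -0.24, 0, 1], [0.114, -0.003, -0.086, 0, -0.23, 0, 1], [0.113, -0.003, -0.089, 0, -0.24, 0, 1], [0.111, -0.004, -0.09, 0, -0.24, 0, 1], [0.11, -0.003, -0.093, 0, -0.23, 0, 1], [0.108, -0.004, -0.094, 0, -0.24, 0, 1], [0.106, -0.003, -0.096, 0.01, -0.24, 0, 1]]])

```text
clock: 1.17
position: [0.4508, 0.3487, 0.2406]
ee_rot: [-1.568, 0.081, -0.082]
force: [0.9, 0.2, 0.3]
grip_width: 0.0858
```

>>> play_rows(commands=[[[0.043, 0, -0.131, 0, -0.23, 0, 1], [0.041, 0, -0.131, 0, -0.22, 0, 1], [0.039, 0, -0.132, 0, -0.23, 0, 1], [0.037, 0, -0.133, 0, -0.23, 0, 1], [0.034, 0, -0.133, 0, -0.23, 0, 1], [0.033, 0, -0.134, 0, -0.22, 0, 1], [0.03, 0, -0.134, 0, -0.23, 0, 1], [0.028, 0, -0.135, 0, -0.23, 0, 1], [0.027, 0, -0.135, 0, -0.22, 0, 1]]])

```text
clock: 1.92
position: [0.5156, 0.0458, 0.2402]
ee_rot: [-1.569, -0.031, 0.03]
force: [1.4, -0.2, -0.6]
grip_width: 0.0851
```

Run:
```python
from h import *
import pickle
telemetry.observe()
f=wrist(); pickle.dump(f,open("w1.pkl","wb")); cv2.imwrite("pics/w1.png",f["color"][:,:,::-1]); print(now()[0],az(now()[1]),proj(f,np.array([.527,.064,.089])))
```

```text
[0.51706354 0.04066244 0.24027644] 92.0210557505828 [340.2855776  240.30477738]
```

View pics/w1.png

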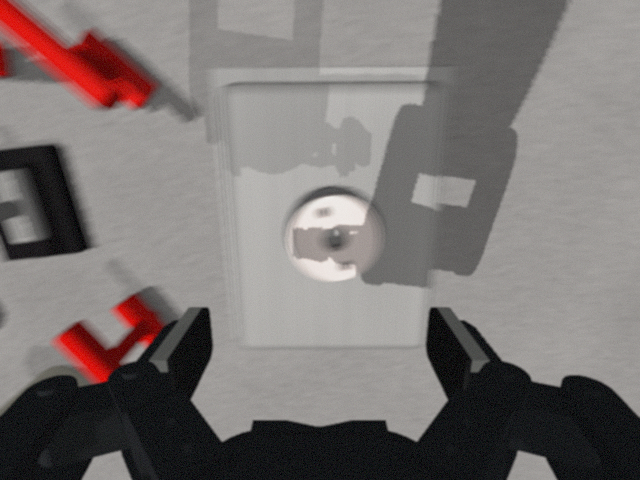

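The picture shows the collar at about (333,237), motion-blurred. I'll retake it now the arm has settled.

Run:
```python
from h import *
import pickle
for i in range(4): f=wrist()
pickle.dump(f,open("w1.pkl","wb")); print(now()[0],az(now()[1]),telemetry.observe()["clock"])
cv2.imwrite("pics/w2.png",cv2.resize(f["color"][:,:,::-1][170:300,260:420],(800,650)[:1]+(600,),interpolation=2))
```

```text
[0.51545128 0.04768495 0.23991727] 92.126288289283 2.1667
```

View pics/w2.png

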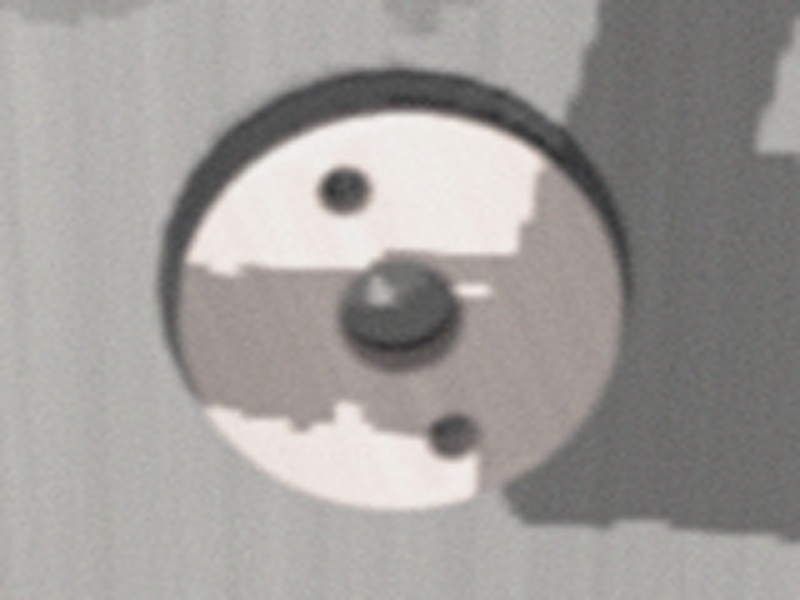

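The crop shows the bore at crop (401,310), pin holes at (344,189) and (453,435), and the disc centred at (402,310).

Run:
```python
from h import *
import pickle
f=pickle.load(open("w1.pkl","rb"))
P={}
for n,(u,v) in dict(bore=(401,310),disc=(402,310),h1=(344,189),h2=(453,435)).items():
    P[n]=onz(f,260+u/5,170+v/4.615,.089); print(n,P[n].round(4))
d=P["h2"]-P["h1"]; print(np.linalg.norm(d),np.degrees(np.arctan2(d[1],d[0])),(P["h1"]+P["h2"])/2)
p,R=now()
plan(p,R,np.array([.522,-.243,.235]),down(97),9,1)
```

```text
bore [0.5242 0.0648 0.089 ]
disc [0.5242 0.065  0.089 ]
h1 [0.5024 0.0544 0.089 ]
h2 [0.5478 0.0749 0.089 ]
0.049830714847892726 24.272726132281438 [0.52506725 0.06463527 0.089     ]
[-0.002, 0.002, -0.129, 0.0, -0.14, 0.0, 1],
[-0.003, 0.002, -0.129, -0.01, -0.13, 0.0, 1],
[-0.004, 0.002, -0.13, 0.0, -0.14, 0.0, 1],
[-0.006, 0.002, -0.129, 0.0, -0.13, 0.0, 1],
[-0.007, 0.002, -0.129, -0.01, -0.14, 0.0, 1],
[-0.008, 0.002, -0.129, 0.0, -0.13, 0.0, 1],
[-0.009, 0.002, -0.129, 0.0, -0.14, 0.0, 1],
[-0.01, 0.002, -0.128, 0.0, -0.13, 0.0, 1],
[-0.012, 0.002, -0.129, -0.01, -0.14, 0.0, 1],
9 max shift mm 32.5192250830182 end [ 0.522  -0.243   0.2351]
```

>>> play_rows(commands=[[[-0.002, 0.002, -0.129, 0, -0.14, 0, 1], [-0.003, 0.002, -0.129, 0, -0.13, 0, 1], [-0.004, 0.002, -0.13, 0, -0.14, 0, 1], [-0.006, 0.002, -0.129, 0, -0.13, 0, 1], [-0.007, 0.002, -0.129, 0, -0.14, 0, 1], [-0.008, 0.002, -0.129, 0, -0.13, 0, 1], [-0.009, 0.002, -0.129, 0, -0.14, 0, 1], [-0.01, 0.002, -0.128, 0, -0.13, 0, 1], [-0.012, 0.002, -0.129, 0, -0.14, 0, 1], [0, 0, 0, 0, 0, 0, 1], [0, 0, 0, 0, 0, 0, 1], [0, 0, 0, 0, 0, 0, 1]]])

```text
clock: 3.17
position: [0.5227, -0.2416, 0.2349]
ee_rot: [-1.566, -0.098, 0.098]
force: [0.4, 0.0, -0.4]
grip_width: 0.0854
```

Run:
```python
from h import *
import pickle
f=wrist(); pickle.dump(f,open("w3.pkl","wb")); print(now()[0],now()[1].round(4))
cv2.imwrite("pics/w3.png",cv2.resize(f["color"][:,:,::-1][130:340,190:470],(800,600),interpolation=2))
```

```text
[ 0.52269204 -0.24132269  0.23499475] [[ 9.922e-01 -1.000e-04 -1.247e-01]
 [ 1.247e-01  2.200e-03  9.922e-01]
 [ 2.000e-04 -1.000e+00  2.200e-03]]
```

View pics/w3.png

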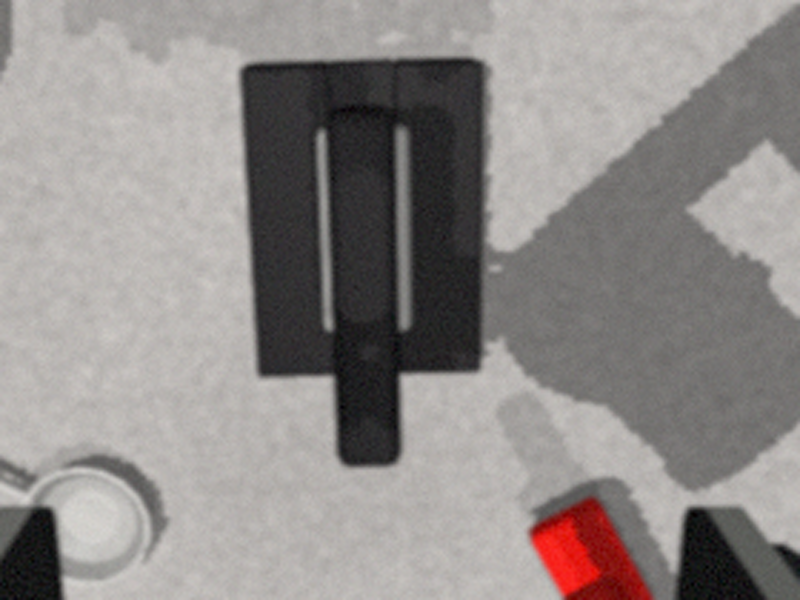

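The crossbar runs from crop (362,113) to (369,463), sits centred on the head, and is nearly aligned with the tool.

Run:
```python
from h import *
import pickle
f=pickle.load(open("w3.pkl","rb"))
U=lambda u,v:(190+u/800*280,130+v/600*210)
a=onz(f,*U(362,115),.118);b=onz(f,*U(369,464),.118);d=b-a
print(a,b,np.linalg.norm(d),np.degrees(np.arctan2(d[1],d[0])),(a+b)/2)
# head edges
h=[onz(f,*U(*q),.034) for q in [(320,128),(408,126),(325,331),(406,330)]]
print(np.array(h).round(4),np.mean(h,0))
# rest corners
r=[onz(f,*U(*q),.022) for q in [(243,67),(483,60),(260,375),(479,369)]]
print(np.array(r).round(4),np.mean(r,0))
x=r[2]-r[0];print(np.degrees(np.arctan2(x[1],x[0])));x=r[3]-r[1];print(np.degrees(np.arctan2(x[1],x[0])))
```

```text
[ 0.47426672 -0.24911321  0.118     ] [ 0.565956   -0.23596374  0.118     ] 0.09262738862894734 8.161330716848838 [ 0.52011136 -0.24253847  0.118     ]
[[ 0.4883 -0.2614  0.034 ]
 [ 0.4841 -0.2332  0.034 ]
 [ 0.5564 -0.2521  0.034 ]
 [ 0.5527 -0.2246  0.034 ]] [ 0.52036799 -0.24286849  0.034     ]
[[ 0.473  -0.2892  0.022 ]
 [ 0.461  -0.211   0.022 ]
 [ 0.5795 -0.2735  0.022 ]
 [ 0.5676 -0.1958  0.022 ]] [ 0.52028207 -0.24236236  0.022     ]
8.36071679400109
8.148363602908686
```

Run:
```python
from h import *
p,R=now()
p,R=plan(p,R,np.array([.5203,-.2427,.150]),down(98.2),4,1)
p,R=plan(p,R,np.array([.5203,-.2427,.087]),down(98.2),4,1)
```

```text
[-0.003, 0.085, -0.001, -0.01, -0.06, 0.0, 1],
[-0.002, 0.085, -0.001, -0.01, -0.07, 0.0, 1],
[-0.003, 0.085, -0.002, 0.0, -0.06, 0.0, 1],
[-0.002, 0.085, -0.001, -0.01, -0.07, 0.0, 1],
4 max shift mm 21.269109055153205 end [ 0.5204 -0.2428  0.15  ]
[0.0, 0.063, 0.0, 0.0, 0.0, 0.0, 1],
[0.0, 0.063, 0.0, 0.0, 0.0, 0.0, 1],
[0.0, 0.063, 0.0, 0.0, 0.0, 0.0, 1],
[0.0, 0.063, 0.0, 0.0, 0.0, 0.0, 1],
4 max shift mm 15.75 end [ 0.5204 -0.2428  0.087 ]
```

>>> play_rows(commands=[[[-0.003, 0.085, -0.001, -0.01, -0.06, 0, 1], [-0.002, 0.085, -0.001, -0.01, -0.07, 0, 1], [-0.003, 0.085, -0.002, 0, -0.06, 0, 1], [-0.002, 0.085, -0.001, -0.01, -0.07, 0, 1], [0, 0.063, 0, 0, 0, 0, 1], [0, 0.063, 0, 0, 0, 0, 1], [0, 0.063, 0, 0, 0, 0, 1], [0, 0.063, 0, 0, 0, 0, 1], [0, 0, 0, 0, 0, 0, 1], [0, 0, 0, 0, 0, 0, 1], [0, 0, 0, 0, 0, 0, 1]]])

```text
clock: 4.13
position: [0.5209, -0.2441, 0.0883]
ee_rot: [-1.57, -0.113, 0.111]
force: [0.2, -0.9, -0.5]
grip_width: 0.0854
```

Run:
```python
from h import *
f=wrist(); print(now()[0],az(now()[1]),now()[1].round(4))
cv2.imwrite("pics/w4.png",f["color"][:,:,::-1])
```

```text
[ 0.52117222 -0.24456995  0.08874094] 98.15098098395408 [[ 0.9899  0.0026 -0.1418]
 [ 0.1418 -0.0021  0.9899]
 [ 0.0023 -1.     -0.0025]]
```

View pics/w4.png

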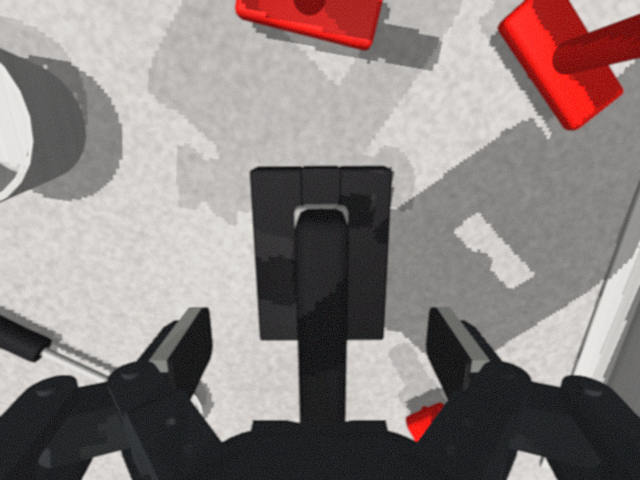

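Crossbar sits midway between the fingers (322 vs 319). Closing.

>>> play_rows(commands=[[[0, 0, 0, 0, 0, 0, 0], [0, 0, 0, 0, 0, 0, 0], [0, 0, 0, 0, 0, 0, 0], [0, 0, 0, 0, 0, 0, 0], [0, 0, 0, 0, 0, 0, 0], [0, 0, 0, 0, 0, 0, 0], [0, 0, 0, 0, 0, 0, 0], [0, 0, 0, 0, 0, 0, 0], [0, 0, 0, 0, 0, 0, 0], [0, 0, 0, 0, 0, 0, 0]]])

```text
clock: 5.02
position: [0.5202, -0.2445, 0.0874]
ee_rot: [-1.568, -0.111, 0.11]
force: [-1.2, 1.9, 2.4]
grip_width: 0.0172
```

Run:
```python
from h import *
s=telemetry.observe();print(s["position"],az(now()[1]),s["force"],s["ft_torque"],s["grip_width"])
f=wrist(); s=telemetry.observe();print(s["position"],az(now()[1]),s["force"],s["ft_torque"])
cv2.imwrite("pics/w5.png",f["color"][:,:,::-1])
```

```text
[ 0.52018969 -0.24451975  0.08735548] 98.08210052329676 [-1.24740189  1.93915112  2.38118577] [0.4910928  0.03454778 0.01245735] 0.01724746104930774
[ 0.52018698 -0.24454236  0.08735939] 98.078849203989 [-0.24974941  2.08889902  2.22326311] [ 0.48026567  0.11771431 -0.03652858]
```

View pics/w5.png

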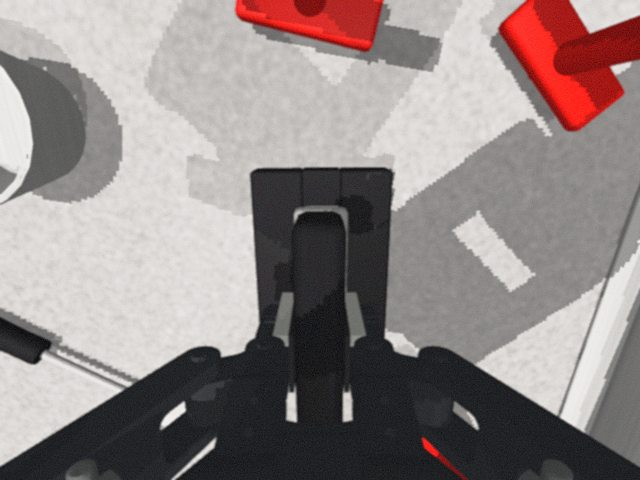

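>>> play_rows(commands=[[[0, -0.02, 0, 0, 0, 0, 0], [0, -0.03, 0, 0, 0, 0, 0], [0, -0.05, 0, 0, 0, 0, 0], [0, -0.06, 0, 0, 0, 0, 0], [0, -0.08, 0, 0, 0, 0, 0], [0, -0.1, 0, 0, 0, 0, 0], [0, -0.1, 0, 0, 0, 0, 0], [0, -0.1, 0, 0, 0, 0, 0], [0, 0, 0, 0, 0, 0, 0], [0, 0, 0, 0, 0, 0, 0], [0, 0, 0, 0, 0, 0, 0]]])

```text
clock: 5.98
position: [0.5193, -0.2442, 0.2207]
ee_rot: [-1.567, -0.11, 0.112]
force: [-0.9, 0.5, -4.5]
grip_width: 0.0175
```

Run:
```python
from h import *
for i in range(3):
  f=wrist(); s=telemetry.observe();print(s["position"],az(now()[1]),s["force"],s["ft_torque"],s["grip_width"])
t=cams.grab_frame("scene")["color"][:,:,::-1]
cv2.imwrite("pics/w6.png",np.hstack([cv2.resize(f["color"][:,:,::-1],(400,300)),cv2.resize(t[100:300,180:447],(400,300),interpolation=2)]))
p,R=now(); print(R.round(4))
plan(p,R,np.array([.5257,.0645,.222]),down(90+24.1),11,0)
```

```text
[ 0.51893194 -0.24396187  0.21978668] 98.08204437869058 [ 0.37874807 -0.39569468 -4.13184955] [-0.01992627  0.00271593 -0.07681354] 0.017206148187269343
[ 0.51884693 -0.24390206  0.21939259] 98.08173218851991 [ 0.38018254  0.10280548 -3.64960281] [ 0.02271136 -0.02289901  0.00200915] 0.01679604292167187
[ 0.51894941 -0.24394227  0.21947888] 98.08327058693239 [-0.37005431  0.48136923 -3.91995167] [-0.04484453  0.02785183  0.03237346] 0.017288624685415154
[[ 0.9901 -0.0029 -0.1406]
 [ 0.1406  0.0016  0.9901]
 [-0.0026 -1.      0.002 ]]
[0.018, -0.001, 0.111, 0.0, -0.36, 0.0, 0],
[0.021, 0.0, 0.11, -0.01, -0.37, -0.01, 0],
[0.024, -0.001, 0.11, 0.0, -0.36, 0.0, 0],
[0.026, -0.001, 0.109, 0.0, -0.37, 0.0, 0],
[0.03, 0.0, 0.108, -0.01, -0.36, -0.01, 0],
[0.032, -0.001, 0.108, 0.0, -0.36, 0.0, 0],
[0.034, -0.001, 0.106, 0.0, -0.37, 0.0, 0],
[0.038, -0.001, 0.106, 0.0, -0.36, 0.0, 0],
[0.04, 0.0, 0.105, -0.01, -0.37, -0.01, 0],
[0.043, -0.001, 0.104, 0.0, -0.36, 0.0, 0],
[0.045, -0.001, 0.102, 0.0, -0.36, 0.0, 0],
11 max shift mm 28.16136537883062 end [0.5257 0.0644 0.222 ]
```

View pics/w6.png

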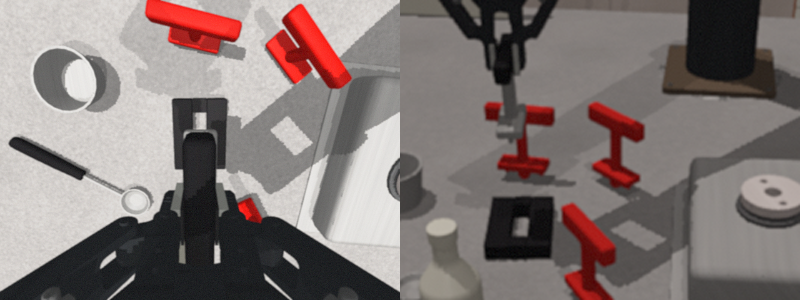

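The spanner is out and hanging straight (about 3.9 N), and the rest is empty. Next, carry it above the collar, already turned to the hole line at 24.1°.

>>> play_rows(commands=[[[0.018, -0.001, 0.111, 0, -0.36, 0, 0], [0.021, 0, 0.11, -0.01, -0.37, -0.01, 0], [0.024, -0.001, 0.11, 0, -0.36, 0, 0], [0.026, -0.001, 0.109, 0, -0.37, 0, 0], [0.03, 0, 0.108, -0.01, -0.36, -0.01, 0], [0.032, -0.001, 0.108, 0, -0.36, 0, 0], [0.034, -0.001, 0.106, 0, -0.37, 0, 0], [0.038, -0.001, 0.106, 0, -0.36, 0, 0], [0.04, 0, 0.105, -0.01, -0.37, -0.01, 0], [0.043, -0.001, 0.104, 0, -0.36, 0, 0], [0.045, -0.001, 0.102, 0, -0.36, 0, 0], [0, 0, 0, 0, 0, 0, 0]]])

```text
clock: 7.18
position: [0.5257, 0.068, 0.2226]
ee_rot: [-1.544, -0.334, 0.333]
force: [-0.3, 0.3, -3.2]
grip_width: 0.0168
```

>>> play_rows(commands=[[[0, 0, 0, 0, 0, 0, 0], [0, 0, 0, 0, 0, 0, 0], [0, 0, 0, 0, 0, 0, 0]]])

```text
clock: 7.43
position: [0.5265, 0.063, 0.2232]
ee_rot: [-1.549, -0.33, 0.328]
force: [-1.2, 0.4, -2.8]
grip_width: 0.0172
```

Run:
```python
from h import *
for i in range(2):
  f=wrist(); s=telemetry.observe();print(s["position"],az(now()[1]),s["force"],s["ft_torque"],s["grip_width"])
p,R=now(); print(R.round(4))
t=cams.grab_frame("scene")["color"][:,:,::-1]; u=cams.grab_frame("top")["color"][:,:,::-1]
cv2.imwrite("pics/w7.png",np.hstack([cv2.resize(f["color"][:,:,::-1],(400,300)),cv2.resize(t[110:270,325:538],(400,300),interpolation=2)]))
```

```text
[0.52656041 0.06280412 0.22330393] 114.00048492644966 [-0.5376489   0.63523975 -3.17058768] [-0.02391234  0.04646793  0.0091578 ] 0.017567428652293014
[0.52662228 0.06277964 0.22344054] 113.99189555147075 [ 0.72114579 -0.36988371 -3.82277089] [-0.04283285  0.02948273 -0.03672609] 0.016973200162511592
[[ 0.9136  0.0026 -0.4066]
 [ 0.4066 -0.0024  0.9136]
 [ 0.0014 -1.     -0.0032]]
```

View pics/w7.png

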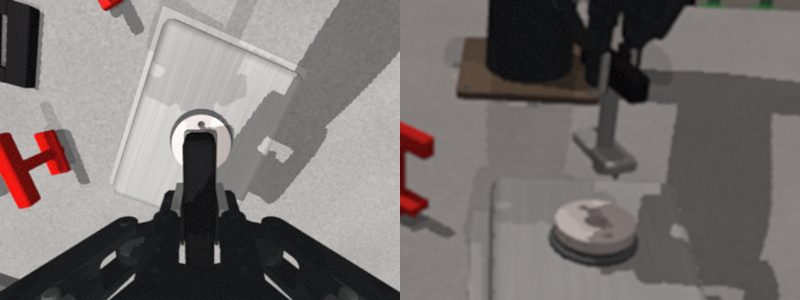

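Run:
```python
from h import *
import pickle
f=wrist(); pickle.dump(f,open("w8.pkl","wb"));cv2.imwrite("pics/w8.png",cv2.resize(f["color"][:,:,::-1][160:280,240:400],(800,600),interpolation=2))
print(proj(f,np.array([.5257,.0645,.089])))
```

```text
[321.89611648 231.10916964]
```

View pics/w8.png

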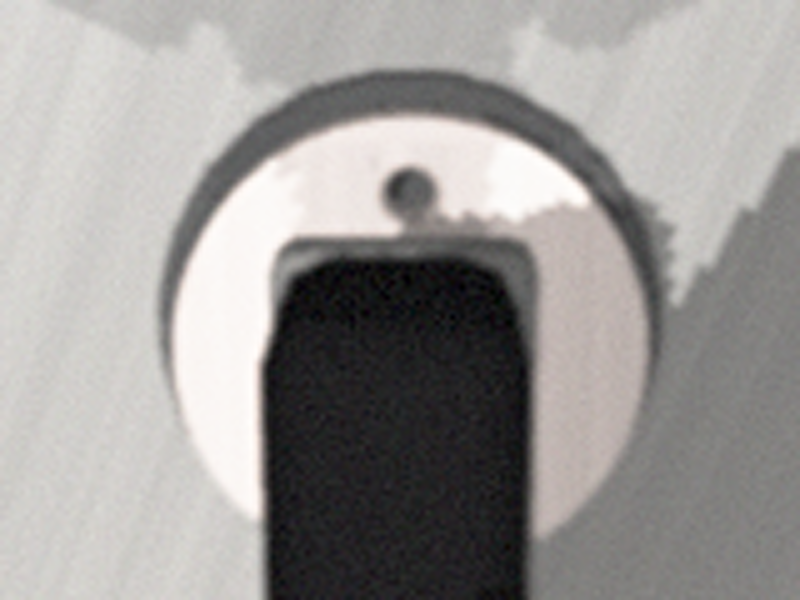

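Run:
```python
from h import *
import pickle
f=pickle.load(open("w8.pkl","rb"));T=f["tool"]
Q=lambda q:proj(f,(T@np.array([*q,1]))[:3])
for n,q in dict(bartop=(-.048,-.031,0),barbot=(-.048,-.007,0),headtop=(-.035,.053,0),headbot=(-.035,.065,0)).items(): print(n,Q(q))
V=lambda u,v:(240+u/5,160+v/5)
Ti=np.linalg.inv(T)
for n,q in dict(h1=(411,188),top=(411,115),l=(173,330),r=(650,330)).items():
  X=onz(f,*V(*q),.089); print(n,X,(Ti@np.array([*X,1]))[:3])
```

```text
bartop [318.97165832 220.64136861]
barbot [318.9785448  205.85809894]
headtop [318.99889601 208.29571227]
headbot [318.99965746 204.13798271]
h1 [0.50155609 0.05394728 0.089     ] [-0.02683402  0.13458253  0.00242604]
top [0.49147695 0.04943341 0.089     ] [-0.03787771  0.13456361  0.0024026 ]
l [0.53692731 0.02921794 0.089     ] [-0.00458147  0.13474117 -0.03455317]
r [0.50672718 0.09696484 0.089     ] [-0.00461089  0.1344997   0.0396198 ]
```

Wrist view: the hole and disc centre are at column 322.2 and the head at 321.2. Yaw agrees to under 0.5°. Lateral correction is about -1.2 mm along tool x and +1.3 mm along tool z. Applying that, then down to just above the face.

>>> play_rows(commands=[[[-0.005, 0.03, 0.005, 0, 0, 0, 0], [0, 0.05, 0, 0, 0, 0, 0], [0, 0.05, 0, 0, 0, 0, 0], [0, 0.04, 0, 0, 0, 0, 0], [0, 0.02, 0, 0, 0, 0, 0], [0, 0.01, 0, 0, 0, 0, 0], [0, 0, 0, 0, 0, 0, 0], [0, 0, 0, 0, 0, 0, 0], [0, 0, 0, 0, 0, 0, 0], [0, 0, 0, 0, 0, 0, 0]]])

```text
clock: 8.52
position: [0.5257, 0.0643, 0.1746]
ee_rot: [-1.549, -0.333, 0.327]
force: [-0.8, -0.1, -3.9]
grip_width: 0.0172
```

Run:
```python
from h import *
import pickle
f=wrist();s=telemetry.observe();print(s["position"],az(now()[1]),s["force"],s["ft_torque"]); t=cams.grab_frame("scene")["color"][:,:,::-1]
cv2.imwrite("pics/w9.png",np.hstack([cv2.resize(f["color"][:,:,::-1][190:310,240:400],(400,300),interpolation=2),cv2.resize(t[150:270,360:520],(400,300),interpolation=2)]))
```

```text
[0.52558561 0.06433009 0.17447155] 114.08958116318028 [-0.12062921  0.10795284 -2.89854345] [ 0.02741192  0.04403444 -0.01115941]
```

View pics/w9.png

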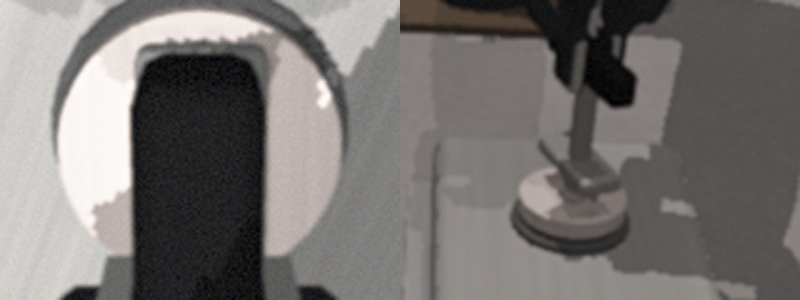

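>>> play_rows(commands=[[[0, 0.006, 0, 0, 0, 0, 0], [0, 0.006, 0, 0, 0, 0, 0], [0, 0.006, 0, 0, 0, 0, 0], [0, 0.006, 0, 0, 0, 0, 0], [0, 0, 0, 0, 0, 0, 0], [0, 0, 0, 0, 0, 0, 0]]])

```text
clock: 9.12
position: [0.525, 0.0643, 0.1675]
ee_rot: [-1.548, -0.331, 0.328]
force: [0.6, 0.1, -3.0]
grip_width: 0.0172
```

>>> play_rows(commands=[[[0, 0.004, 0, 0, 0, 0, 0], [0, 0.004, 0, 0, 0, 0, 0], [0, 0.004, 0, 0, 0, 0, 0], [0, 0, 0, 0, 0, 0, 0], [0, 0, 0, 0, 0, 0, 0]]])

```text
clock: 9.53
position: [0.5251, 0.0643, 0.1646]
ee_rot: [-1.548, -0.332, 0.328]
force: [0.4, 0.0, -3.7]
grip_width: 0.017
```

>>> play_rows(commands=[[[0, 0.003, 0, 0, 0, 0, 0], [0, 0.003, 0, 0, 0, 0, 0], [0, 0, 0, 0, 0, 0, 0], [0, 0, 0, 0, 0, 0, 0]]])

```text
clock: 9.87
position: [0.5251, 0.0643, 0.1631]
ee_rot: [-1.548, -0.332, 0.328]
force: [0.4, 0.0, -2.9]
grip_width: 0.0173
```

>>> play_rows(commands=[[[0, 0.003, 0, 0, 0, 0, 0], [0, 0.003, 0, 0, 0, 0, 0], [0, 0, 0, 0, 0, 0, 0], [0, 0, 0, 0, 0, 0, 0]]])

```text
clock: 10.2
position: [0.5251, 0.0643, 0.1616]
ee_rot: [-1.548, -0.332, 0.328]
force: [1.0, 0.6, -2.7]
grip_width: 0.017
```

>>> play_rows(commands=[[[0, 0.003, 0, 0, 0, 0, 0], [0, 0.003, 0, 0, 0, 0, 0], [0, 0, 0, 0, 0, 0, 0], [0, 0, 0, 0, 0, 0, 0]]])

```text
clock: 10.53
position: [0.5251, 0.0643, 0.1601]
ee_rot: [-1.548, -0.332, 0.328]
force: [-0.2, 0.3, -2.7]
grip_width: 0.0171
```

>>> play_rows(commands=[[[0, 0.003, 0, 0, 0, 0, 0], [0, 0.003, 0, 0, 0, 0, 0], [0, 0, 0, 0, 0, 0, 0], [0, 0, 0, 0, 0, 0, 0]]])

```text
clock: 10.87
position: [0.5251, 0.0643, 0.1586]
ee_rot: [-1.548, -0.332, 0.328]
force: [0.1, 0.1, -3.9]
grip_width: 0.0169
```

No contact force and 4 mm or more below face contact height, so the prongs are in the holes. Continuing down to the seat.

>>> play_rows(commands=[[[0, 0.004, 0, 0, 0, 0, 0], [0, 0.004, 0, 0, 0, 0, 0], [0, 0, 0, 0, 0, 0, 0], [0, 0, 0, 0, 0, 0, 0]]])

```text
clock: 11.2
position: [0.5251, 0.0643, 0.1566]
ee_rot: [-1.548, -0.332, 0.328]
force: [-0.7, -0.4, -3.2]
grip_width: 0.0176
```

>>> play_rows(commands=[[[0, 0.003, 0, 0, 0, 0, 0], [0, 0.003, 0, 0, 0, 0, 0], [0, 0, 0, 0, 0, 0, 0], [0, 0, 0, 0, 0, 0, 0]]])

```text
clock: 11.53
position: [0.5251, 0.0643, 0.1551]
ee_rot: [-1.548, -0.332, 0.328]
force: [0.6, -0.4, -2.7]
grip_width: 0.0175
```

>>> play_rows(commands=[[[0, 0.002, 0, 0, 0, 0, 0], [0, 0.002, 0, 0, 0, 0, 0], [0, 0, 0, 0, 0, 0, 0], [0, 0, 0, 0, 0, 0, 0]]])

```text
clock: 11.87
position: [0.5253, 0.0643, 0.1543]
ee_rot: [-1.548, -0.332, 0.328]
force: [0.3, 0.0, -2.7]
grip_width: 0.0173
```

>>> play_rows(commands=[[[0, 0.002, 0, 0, 0, 0, 0], [0, 0.002, 0, 0, 0, 0, 0], [0, 0, 0, 0, 0, 0, 0], [0, 0, 0, 0, 0, 0, 0]]])

```text
clock: 12.2
position: [0.5255, 0.0643, 0.1542]
ee_rot: [-1.548, -0.332, 0.327]
force: [-2.1, 0.1, 4.1]
grip_width: 0.0169
```

>>> play_rows(commands=[[[0, 0.002, 0, 0, 0, 0, 0], [0, 0.002, 0, 0, 0, 0, 0], [0, 0, 0, 0, 0, 0, 0], [0, 0, 0, 0, 0, 0, 0]]])

```text
clock: 12.53
position: [0.5256, 0.0644, 0.1542]
ee_rot: [-1.548, -0.333, 0.328]
force: [-5.0, -0.3, 9.1]
grip_width: 0.0171
```

Seated at TCP z 0.1542 (0.154 expected), reading +9 N. I'll ease off 0.5 mm, then turn clockwise (+tool y) in small steps while watching the moment.

>>> play_rows(commands=[[[0, -0.002, 0, 0, 0, 0, 0], [0, 0, 0, 0, 0.4, 0, 0], [0, 0, 0, 0, 0.4, 0, 0], [0, 0, 0, 0, 0.4, 0, 0], [0, 0, 0, 0, 0.4, 0, 0], [0, 0, 0, 0, 0, 0, 0]]])

```text
clock: 13.03
position: [0.5258, 0.0639, 0.1542]
ee_rot: [-1.561, -0.246, 0.24]
force: [-2.9, 0.3, 6.6]
grip_width: 0.0172
```

```bash
cat > st.py <<'E'
from h import *
s=telemetry.observe();print(s["clock"],s["position"].round(4),"az",az(now()[1]).round(2),s["force"].round(2),s["ft_torque"].round(3),s["grip_width"].round(4))
E
python3 st.py
```

```text
Traceback (most recent call last):
  File "st.py", line 2, in <module>
    s=telemetry.observe();print(s["clock"],s["position"].round(4),"az",az(now()[1]).round(2),s["force"].round(2),s["ft_torque"].round(3),s["grip_width"].round(4))
                                                                                                                                         ^^^^^^^^^^^^^^^^^^^^^
AttributeError: 'float' object has no attribute 'round'
```

```bash
sed -i 's/s\["grip_width"\].round(4)/s["grip_width"]/' st.py; python3 st.py
```

```text
13.0333 [0.5258 0.0639 0.1542] az 107.72 [-2.92  0.27  6.63] [-0.257  0.643  0.048] 0.017176983509160127
```

>>> play_rows(commands=[[[0, 0, 0, 0, 0.3, 0, 0], [0, 0, 0, 0, 0.3, 0, 0], [0, 0, 0, 0, 0.3, 0, 0], [0, 0, 0, 0, 0, 0, 0]]])

```text
clock: 13.37
position: [0.5257, 0.0639, 0.1542]
ee_rot: [-1.566, -0.197, 0.191]
force: [-3.4, -0.4, 6.6]
grip_width: 0.0169
```

```bash
python3 st.py
```

```text
13.3667 [0.5257 0.0639 0.1542] az 104.14 [-3.38 -0.38  6.55] [-0.152  0.619  0.164] 0.01693700946085975
```

>>> play_rows(commands=[[[0, 0, 0, 0, 0.3, 0, 0], [0, 0, 0, 0, 0.3, 0, 0], [0, 0, 0, 0, 0.3, 0, 0], [0, 0, 0, 0, 0, 0, 0]]])

```text
clock: 13.7
position: [0.5257, 0.0639, 0.1542]
ee_rot: [-1.57, -0.148, 0.141]
force: [-2.9, -0.0, 6.8]
grip_width: 0.0173
```

```bash
python3 st.py
python3 - <<'E'
from h import *
f=wrist();cv2.imwrite("pics/w10.png",cv2.resize(f["color"][:,:,::-1][180:420,160:480],(800,600),interpolation=2))
E
```

```text
13.7 [0.5257 0.0639 0.1542] az 100.54 [-2.93 -0.01  6.84] [-0.224  0.635  0.122] 0.017332515865345694
```

View pics/w10.png

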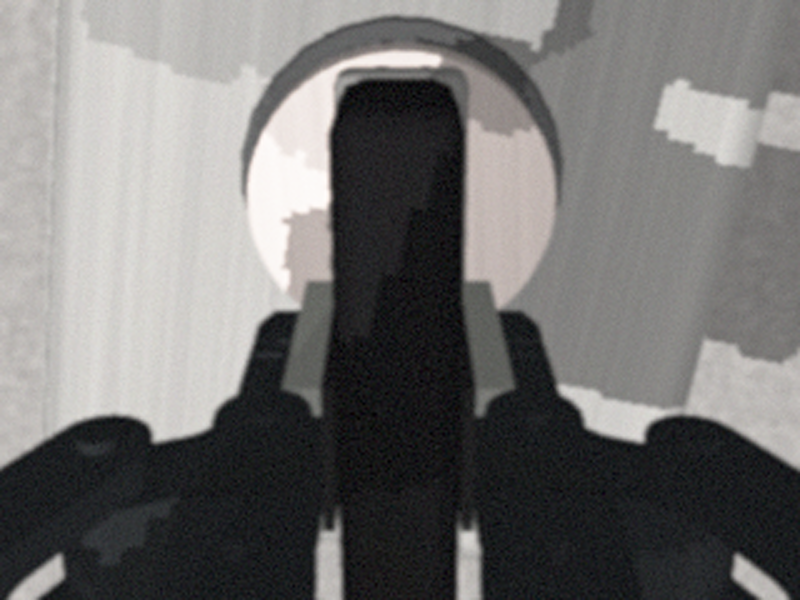

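The spanner is still square in the pads and turning with the gripper (13.5° so far). Continuing.

>>> play_rows(commands=[[[0, 0, 0, 0, 0.3, 0, 0], [0, 0, 0, 0, 0.3, 0, 0], [0, 0, 0, 0, 0.3, 0, 0], [0, 0, 0, 0, 0, 0, 0]]])

```text
clock: 14.08
position: [0.5257, 0.0639, 0.1542]
ee_rot: [-1.573, -0.098, 0.092]
force: [-2.4, -1.3, 6.1]
grip_width: 0.0174
```

```bash
python3 st.py
```

```text
14.0833 [0.5257 0.0639 0.1542] az 96.94 [-2.39 -1.31  6.1 ] [-0.165  0.696  0.123] 0.01738803516270009
```

>>> play_rows(commands=[[[0, 0, 0, 0, 0.3, 0, 0], [0, 0, 0, 0, 0.3, 0, 0], [0, 0, 0, 0, 0, 0, 0]]])

```text
clock: 14.33
position: [0.5257, 0.0639, 0.1542]
ee_rot: [-1.574, -0.065, 0.059]
force: [-3.2, -0.6, 6.5]
grip_width: 0.0173
```

```bash
python3 st.py
```

```text
14.3333 [0.5257 0.0639 0.1542] az 94.54 [-3.24 -0.64  6.48] [-0.197  0.639  0.142] 0.017282991337379462
```

>>> play_rows(commands=[[[0, 0, 0, 0, 0.3, 0, 0], [0, 0, 0, 0, 0.3, 0, 0], [0, 0, 0, 0, 0, 0, 0]]])

```text
clock: 14.58
position: [0.5256, 0.0639, 0.1542]
ee_rot: [-1.574, -0.032, 0.026]
force: [-2.8, 0.1, 6.1]
grip_width: 0.0166
```

```bash
python3 st.py
```

```text
14.5833 [0.5256 0.0639 0.1542] az 92.14 [-2.78  0.15  6.06] [-0.187  0.756  0.177] 0.016642847540642734
```

>>> play_rows(commands=[[[0, 0, 0, 0, 0.3, 0, 0], [0, 0, 0, 0, 0.3, 0, 0], [0, 0, 0, 0, 0, 0, 0]]])

```text
clock: 14.83
position: [0.5256, 0.0639, 0.1542]
ee_rot: [-1.574, 0.0, -0.006]
force: [-3.1, -0.5, 6.8]
grip_width: 0.0172
```

```bash
python3 st.py
```

```text
14.8333 [0.5256 0.0639 0.1542] az 89.77 [-3.08 -0.47  6.77] [-0.19   0.724  0.261] 0.017196442634201056
```

>>> play_rows(commands=[[[0, 0, 0, 0, 0.3, 0, 0], [0, 0, 0, 0, 0, 0, 0], [0, 0, 0, 0, 0, 0, 0]]])

```text
clock: 15.08
position: [0.5256, 0.0639, 0.1542]
ee_rot: [-1.575, 0.014, -0.02]
force: [-2.4, 0.4, 6.9]
grip_width: 0.0169
```

```bash
python3 st.py
```

```text
15.0833 [0.5256 0.0639 0.1542] az 88.73 [-2.44  0.36  6.93] [-0.17   0.752  0.667] 0.01687045854266399
```

>>> play_rows(commands=[[[0, 0, 0, 0, 0.3, 0, 0], [0, 0, 0, 0, 0, 0, 0], [0, 0, 0, 0, 0, 0, 0]]])

```text
clock: 15.33
position: [0.5255, 0.0639, 0.1542]
ee_rot: [-1.575, 0.029, -0.035]
force: [-2.1, -0.2, 5.8]
grip_width: 0.0172
```

```bash
python3 st.py
```

```text
15.3333 [0.5255 0.0639 0.1542] az 87.68 [-2.13 -0.23  5.79] [-0.105  0.779  1.193] 0.01716706414571719
```

The moment jumped 0.26 → 0.67 → 1.19 N m over the last 2°, against a steady 0.15 before, which is the hard stop. Total turn is about 0.4 rad, inside the expected 0.3–0.5. Now unwinding the load and lifting the light press-down before letting go.

>>> play_rows(commands=[[[0, 0, 0, 0, -0.25, 0, 0], [0, 0, 0, 0, -0.25, 0, 0], [0, 0, 0, 0, 0, 0, 0], [0, 0, 0, 0, 0, 0, 0]]])

```text
clock: 15.67
position: [0.5255, 0.0639, 0.1542]
ee_rot: [-1.575, 0.005, -0.011]
force: [-3.9, 0.2, 6.6]
grip_width: 0.0171
```

```bash
python3 st.py;  python3 - <<'E'
from h import *
f=wrist();cv2.imwrite("pics/w11.png",cv2.resize(f["color"][:,:,::-1][180:420,160:480],(800,600),interpolation=2))
E
```

```text
15.6667 [0.5255 0.0639 0.1542] az 89.41 [-3.88  0.2   6.55] [-0.222  0.784  0.301] 0.01713056211350812
```

View pics/w11.png

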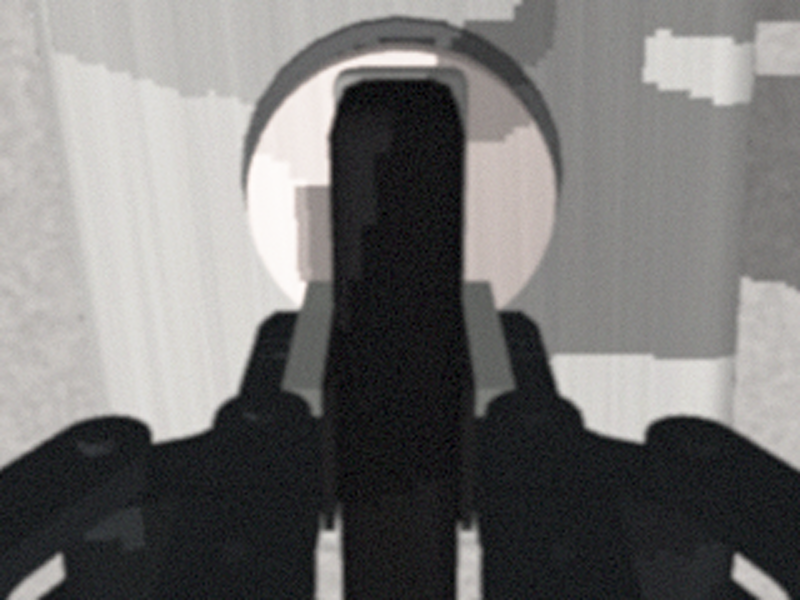

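>>> play_rows(commands=[[[0, -0.002, 0, 0, -0.1, 0, 0], [0, 0, 0, 0, 0, 0, 0], [0, 0, 0, 0, 0, 0, 0]]])

```text
clock: 15.97
position: [0.5255, 0.0639, 0.1542]
ee_rot: [-1.574, 0.001, -0.006]
force: [-3.6, -1.0, 6.5]
grip_width: 0.0172
```

```bash
python3 st.py
```

```text
15.9667 [0.5255 0.0639 0.1542] az 89.73 [-3.63 -1.02  6.46] [-0.305  0.702  0.133] 0.017209830691976024
```

>>> play_rows(commands=[[[0, -0.002, 0, 0, 0, 0, 0], [0, 0, 0, 0, 0, 0, 0], [0, 0, 0, 0, 0, 0, 0]]])

```text
clock: 16.22
position: [0.5254, 0.0639, 0.1542]
ee_rot: [-1.574, 0.001, -0.007]
force: [-2.9, -1.1, 5.7]
grip_width: 0.0171
```

```bash
python3 st.py
```

```text
16.2167 [0.5254 0.0639 0.1542] az 89.71 [-2.9  -1.08  5.75] [-0.401  0.585  0.181] 0.017135551811167517
```

>>> play_rows(commands=[[[0, -0.002, 0, 0, 0, 0, 0], [0, 0, 0, 0, 0, 0, 0], [0, 0, 0, 0, 0, 0, 0]]])

```text
clock: 16.47
position: [0.5253, 0.064, 0.1542]
ee_rot: [-1.574, 0.001, -0.007]
force: [-1.7, -1.9, 3.3]
grip_width: 0.0172
```

```bash
python3 st.py
```

```text
16.4667 [0.5253 0.064  0.1542] az 89.7 [-1.7  -1.88  3.3 ] [-0.578  0.4    0.102] 0.017172383024411625
```

>>> play_rows(commands=[[[0, -0.001, 0, 0, 0, 0, 0], [0, 0, 0, 0, 0, 0, 0], [0, 0, 0, 0, 0, 0, 0]]])

```text
clock: 16.72
position: [0.5253, 0.064, 0.1542]
ee_rot: [-1.574, 0.001, -0.007]
force: [-1.2, -3.2, 1.7]
grip_width: 0.0172
```

```bash
python3 st.py
```

```text
16.7167 [0.5253 0.064  0.1542] az 89.7 [-1.21 -3.2   1.71] [-0.738  0.199  0.132] 0.017194776953658987
```

>>> play_rows(commands=[[[0, 0, 0, 0, 0, 0, 0.2], [0, 0, 0, 0, 0, 0, 0.5], [0, 0, 0, 0, 0, 0, 1], [0, 0, 0, 0, 0, 0, 1], [0, 0, 0, 0, 0, 0, 1], [0, 0, 0, 0, 0, 0, 1], [0, 0, 0, 0, 0, 0, 1], [0, 0, 0, 0, 0, 0, 1]]])

```text
clock: 17.38
position: [0.5252, 0.0644, 0.1545]
ee_rot: [-1.573, 0.002, -0.007]
force: [0.0, -0.6, -0.3]
grip_width: 0.0853
```

```bash
python3 st.py;  python3 - <<'E'
from h import *
f=wrist();cv2.imwrite("pics/w12.png",cv2.resize(f["color"][:,:,::-1][180:420,160:480],(800,600),interpolation=2))
E
```

```text
17.3833 [0.5252 0.0644 0.1545] az 89.68 [ 0.04 -0.6  -0.34] [ 0.015 -0.004  0.01 ] 0.08527234259550513
```

View pics/w12.png

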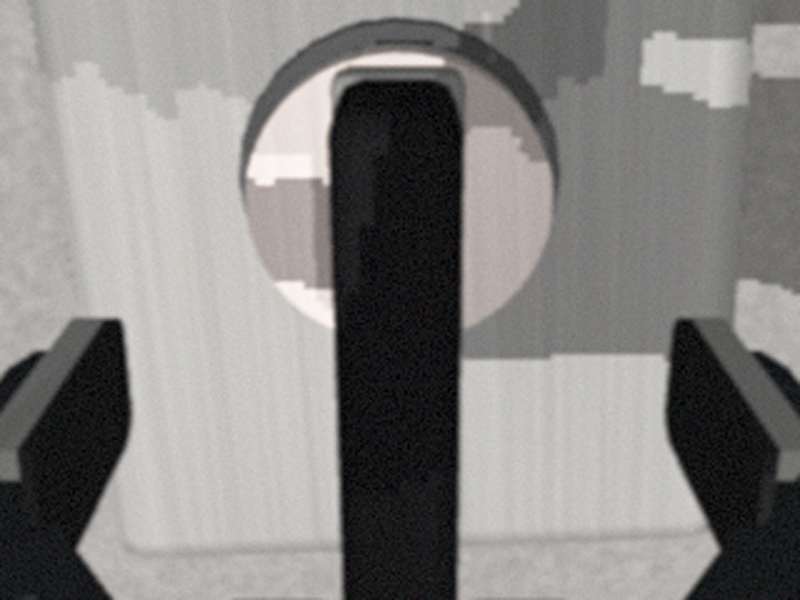

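It stands free and upright between the open fingers. Retreating straight up.

>>> play_rows(commands=[[[0, -0.03, 0, 0, 0, 0, 1], [0, -0.06, 0, 0, 0, 0, 1], [0, -0.09, 0, 0, 0, 0, 1], [0, -0.1, 0, 0, 0, 0, 1], [0, -0.1, 0, 0, 0, 0, 1], [0, -0.1, 0, 0, 0, 0, 1], [0, -0.05, 0, 0, 0, 0, 1], [0, 0, 0, 0, 0, 0, 1], [0, 0, 0, 0, 0, 0, 1], [0, 0, 0, 0, 0, 0, 1]]])

```text
clock: 18.27
position: [0.5239, 0.0646, 0.285]
ee_rot: [-1.573, 0.004, -0.004]
force: [-0.5, -0.4, -0.1]
grip_width: 0.0852
```

```bash
python3 st.py;  python3 - <<'E'
from h import *
import pickle
f=wrist();t=cams.grab_frame("scene");u=cams.grab_frame("top");pickle.dump((f,t,u),open("w13.pkl","wb"))
c=lambda i,a,b,x,y:cv2.resize(i["color"][:,:,::-1][a:b,x:y],(400,300),interpolation=2)
cv2.imwrite("pics/w13.png",np.vstack([np.hstack([c(f,0,480,0,640),c(t,130,280,340,540)]),np.hstack([c(u,100,400,130,530),c(t,0,480,0,640)])]))
# expected projection if seated, upright: crossbar centre .084+.089
for z in (.101,.173): print(z,proj(t,np.array([.5252,.0642,z])),proj(u,np.array([.5252,.0642,z])))
E
```

```text
18.2667 [0.5239 0.0646 0.285 ] az 89.69 [-0.47 -0.38 -0.12] [ 0.006 -0.047  0.011] 0.08515933891008873
0.101 [428.59705473 221.60768181] [225.14098188 254.25374557]
0.173 [433.19638559 184.83698215] [217.30672972 251.44766278]
```

View pics/w13.png

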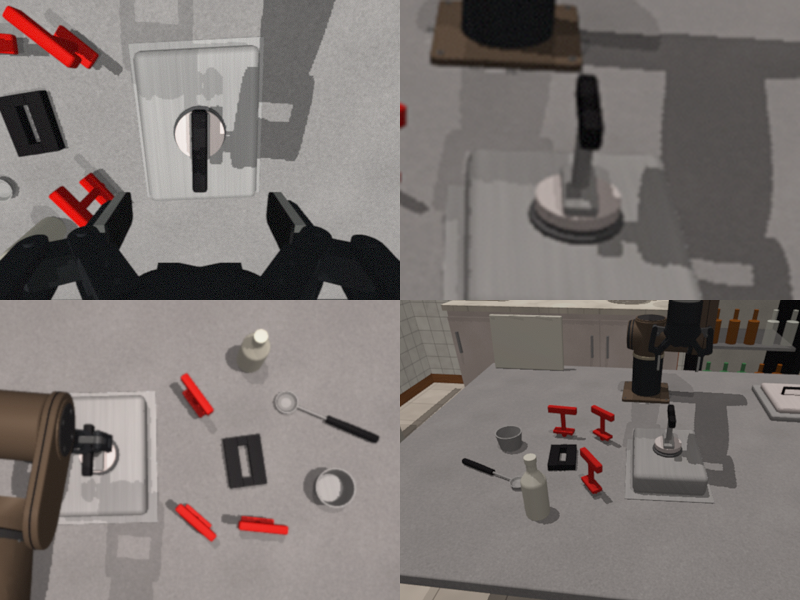

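Crossbar centre appears at scene (435,186); a seated, upright spanner should be at (433,185). Bystanders are unmoved. Handing in.

```bash
python3 -c "
from bench import workorder
print(workorder.job_done())"
```

```text
the job is handed in; nothing more can be done
None
```

I handed the job in at about 18.4 s: the spanner is fully seated in the collar, and the collar is turned clockwise to its stop. No verdict was given.

- **Engaging:** I took the black-handled spanner from its rest. I lined it up with the hole line seen by the cameras, about 24° from world x. The prongs went into both holes at the first try, with no force felt on the face. It bottomed at tool height 0.1542 m, where 0.154 was expected, under about 12 N at most.
- **Turning:** The moment stayed at about 0.15 N m, then rose to 0.67 and 1.19 N m over the last 2°. I took that as the stop and went no further. By my estimate 1.19 N m is about 48 N on the prongs, below the 90 N limit. The gripper turned about 26° (0.45 rad), of which I estimate the collar took 0.4 rad.
- **Release:** I eased off the load, opened the fingers and lifted the arm clear.
- **Last checks:** The spanner stands upright with its crossbar within about 2 pixels of where a seated one should be. The bottle, cup, ladle and red look-alikes look unmoved.

Two things I could not fully confirm:
- **Collar at its stop:** I judged this by the moment only, because the spanner's head now hides the holes.
- **Turning friction:** It read about 0.15 N m, lower than the 0.25 stated.

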